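# Router-bit rack through the spring gate

## Robot

A 6-joint arm with a two-finger parallel gripper is mounted at the origin on the work surface. World frame = base frame: x ahead of the robot, y to its left, z up, the work surface at z = 0. Lengths are in m, angles in degrees, forces in N, time in s.
With the tool pointing down it reaches from about 0.35 to 0.875 m from the base axis. Payload 4.2 kg.
Tool frame: the origin (TCP) lies at the very end of the fingers, on their centre line; the grasp point (between the pads) lies 19 mm behind it; z points along the fingers, y is the line along which they close (so a half turn about z gives the same grasp; the last joint's range is limited). The gripper opens to 87 mm and grips with 3 to 60 N. Pads are 19 mm wide; open, the fingers measure 117 mm over their backs; the gripper's body (75 mm by 190 mm) begins 51 mm behind the grasp point.
Start: joints at [-60.814, 22.042, 0.453, 0, -68.411, -14.817], TCP at [0.155, -0.605, 0.192] pointing down, gripper open.
Joint ranges: [-179.83, 179.83], [-69.29, 118.12], [-61.27, 80.66], [-181.25, 117.63], [-171.15, -9.14], [-177.46, 177.46]. Speed limits (degrees/s): [159.86, 159.86, 180, 180, 180, 180].

## Interface

Orientations are given as a 3x3 rotation matrix whose columns are the frame's x, y, z axes.
In Python, from station import sense, cams, r gives the robot as it stands. The module is installed in compiled form; this text tells all that it offers.
- The arm moves only by the tool step_arm, never from a script. Its argument "targets" is text: rows parted by semicolons, each of 4 numbers parted by spaces: the shift along the tool's x, y, z in cm, then the turn about the tool's z in degrees. In form: x y z turn; .... A call has 1 to 12 rows; each row shifts and turns the commanded pose from where the row before left it, along the tool's axes as they then stand; what a row does not reach is not made up. A row lasts 1/12 s, in which the tool goes at most 41.7 mm and 7.16 degrees, less where a joint would pass 70% of its speed; a pose out of reach is approached as far as the arm can. A call with a gripper value outside its range is refused whole. "claw" is the finger opening in cm, from 0 to 8.7, set as the call begins (left out, the last holds). The fingers move at their own pace and stop on an object; the grip force is fixed at half the most. Time passes only in rows, so rows that do not move let the fingers close. It gives the time, the measured TCP pose, the force, the opening and the grip force at its end, in the units of the state.
- sense(): the state, without advancing time (a new reading comes with each control period).
- cams.capture(name): name is "scene" or "top" or "wrist"; returns a dict with "frame" (480x640x3 uint8, blue, green, red), "vertical_fov" (degrees; the focal length in pixels is half the picture's height over the tangent of half this angle, whatever the lens; pixels are square), "cx", "cy" (the principal point, pixels), "eye" and "rotation" of the camera in the world; the wrist camera has in their place "tool_from_camera" (4x4, takes a point from camera to tool coordinates, whose origin is the TCP and whose axes are the flange's). Camera axes: x right, y down, z forward; pixel columns grow to the right and rows downward; lengths in m; the calibration is good to about 2 mm. A picture is of the moment at which its call begins: read the wrist's pose just before it. There is no depth.
- r.finish_job(): hands the job in; it is judged then, once.
The state is a dict: "time_s": time; "joints": joint angles; "joint_velocities": joint speeds; "effort": joint torques, N m; "tcp_pos": TCP position; "ee_rot": TCP orientation; "wrist_force": force on the tool from outside, world axes, zero at the start; "moment": the same for the moment, N m; "gripper_width": opening from 0.0 (shut) to 1.0 (fully open); "gripper_force": force on a finger pad.
Only numpy, scipy, OpenCV 4.12 (cv2) and the standard library are available. Lean on these libraries where they do the work, as an engineer would, in place of code of your own. Each camera call takes 0.05 s, during which the arm holds its last target. There are 200 camera calls.

## Task

Press the yellow treadle down with one fingertip to swing the red gate up, and keep holding it while another fingertip pushes the router-bit rack by its green plate along the chute, past the gate, until its nose is fully home against the dark wooden stop; then let the gate close behind the rack's wooden block. Only press and push: do not lift or tip the rack, keep the gate from touching it, and leave everything else on the bench where it is.

Things in the scene. Friction and masses are not known exactly. Their poses are not given: they have to be found in the camera images.
- chute: Plywood base 145 x 375 mm, 12 mm thick, fixed, carrying a straight open-topped chute. Origin on the bench top under the chute's centre line, below the closed gate. y: push direction; x: across, away from the treadle; z up. Chute floor at z = 12 mm; side walls 5 mm thick, inner faces at x = -25 and +25 mm, tops at z = 32 mm, from y = -261 to +104 mm.
- stop_face (a point): Top middle of the near face of the dark wooden end stop across the chute: chute y = +92 mm, 57 mm above the bench.
- spindle (a point): Middle of the gate's hinge axis, a 10 mm steel rod parallel to chute y at chute x = -40 mm, 62 mm above the bench. It runs in two aluminium cheeks 20 mm wide (x), 8 mm thick, tops 70 mm above the bench, at chute y = -256 and +18 mm.
- chute_home (a point): Point on the chute floor, on its centre line, at chute y = +54.5 mm: the rack's origin lies here when the rack is fully home against the stop.
- gate (a joint): Turn of the spindle (rad), which carries the red blade and the yellow treadle as one rigid piece: 0 = gate closed (a spring returns it there), 1.05 = fully open, at its end stop. Pressing the treadle down increases it. The blade clears the rack above about 0.85. The treadle needs about 1.5 N at first, 5 N near fully open.
- treadle_top (a point): Middle of the top face of the yellow treadle, a plate 205 mm long (chute y = -245 to -40 mm), 6 mm thick, 32 mm wide, lying 20 to 52 mm out from the spindle. Gate closed: it slopes up away from the chute by 30 degrees, this point at chute x = -70, z = 83 mm; fully pressed: down by 30 degrees, a fingertip 78 mm from the chute's centre line then being some 45 to 50 mm above the bench.
- blade_foot (a point): Middle of the lower edge of the red gate blade 46 mm wide, 6 mm thick. Closed, it hangs across the chute at chute y = 0, from 27 mm above the bench up to its arm at 66 mm (the rack's flat tail fits beneath it, the block does not). Opening swings it up sideways over the spindle, to about 125 mm above the bench.
- rack: Loose router-bit rack, 0.25 to 0.5 kg, in the chute: wooden block 44 mm wide (x), 75 mm long (y), bits reaching 35 mm above the chute floor; behind it (-y) a flat tail 20 mm wide, 7 mm thick, ending in an upright green plate. Origin under the block: nose at y = +37.5 mm, block's rear at -37.5, green plate's rear face at -112.5 mm. The nose starts 25 to 60 mm before the gate.
- push_face (a point): On the rear face of the rack's green plate (44 mm wide, 6 mm thick, 70 mm tall, top 82 mm above the bench), on its centre line, 40 mm above the chute floor: push here towards the rack's +y.
- glue: white glue bottle, round, 52 mm across, 150 mm tall, orange cap; stands beside the chute on the side away from the robot; origin under its centre
- sanding_block: cork sanding block 65 x 110 x 35 mm, lying on the robot's side of the chute; origin under its centre
- cup: white plastic cup 76 mm across, 85 mm tall, standing beyond the chute; origin under its centre
- mallet: hammer lying flat at the left of the bench; origin near its middle
- tape_measure: yellow tape measure 68 mm across, 34 mm high, at the left of the bench; origin under its centre
- clamp: bar clamp with red handle lying flat at the right of the bench, 220 mm long; origin at the middle of its bar
- stain_jar: amber jar 68 mm across, 75 mm tall, black cap, at the right of the bench; origin under its centre

How it is judged (in metres and radians):
On the way, in this order (a step that is already met when the one before it is completed fails the run):
1. a finger holds the treadle down and the gate up (past 0.85 rad) while the rack's nose is still before the gate (value of joint gate above 0.85 rad and contact force between the fingers and gate above 0.3 N and y of rack in the frame of chute below -0.041 m), for 0.1 s.
2. the rack's block is under the gate while a finger still holds the gate up (value of joint gate above 0.85 rad and contact force between the fingers and gate above 0.3 N and y of rack in the frame of chute between -0.03 and 0.03 m), for 0.1 s.
At the end, for the whole second after the job is handed in: The rack lies flat and at rest in the chute within 7 mm of fully home against the stop, and the gate has closed behind its block (below 0.06 rad) (horizontal distance between rack and chute_home below 0.007 m and z of rack in the frame of chute below 0.016 m and angle between rack's own z axis and vertical below 0.05 rad and linear speed of rack below 0.01 m/s and value of joint gate below 0.06 rad); the robot touches nothing.
It fails at once if the rack is lifted (8 mm) or tipped (z of rack in the frame of chute above 0.02 m or angle between rack's own z axis and vertical above 0.15 rad).
It fails at once if the gate and the rack touch with more than 2 N (contact force between rack and gate above 2 N).
It fails at once if the gate comes down (below 0.5 rad) while the rack's block is under it (value of joint gate below 0.5 rad and y of rack in the frame of chute between -0.03 and 0.03 m).
It fails at once if a bystander is moved more than 20 mm (distance of any of glue, sanding_block, cup, mallet, tape_measure, clamp, stain_jar from where it was at the start of the episode above 0.02 m).
It also fails if it takes over 42 s, if anything falls off the work surface, if the arm or the gripper's body presses on something with over 40 N, if the wrist force passes 120 N, or if a joint passes its speed limit or range.

## Working session

There is one attempt and no reset: what is moved stays moved. The work goes in short steps, Python scripts to look and compute and a tool call to move; the robot and the scene stay as the last step left them, time stands still between calls to the robot, and variables do not carry over. Pictures are saved under pics/ and viewed, at most 10 in all, crops included, and the job is handed in when it is done.

Besides the shell and the picture viewer there is one more tool, called as name(argument=value, ...) on one line, values as JSON. step_arm: Moves the arm, as the interface text tells. Its arguments: {"type":"object","properties":{"targets":{"type":"string"},"claw":{"type":"number"}},"required":["targets"]}

```bash
mkdir -p pics; cat > h.py <<'E'
import numpy as np, cv2
from station import sense, cams, r
def snap(n,f):
    c=cams.capture(n); cv2.imwrite('pics/'+f,c['frame']); return c
def K(c):
    f=240/np.tan(np.radians(c['vertical_fov'])/2); return f
def ray(c,u,v):
    f=K(c); d=np.array([(u-c['cx'])/f,(v-c['cy'])/f,1]); return np.array(c['eye']),np.array(c['rotation'])@d
def onplane(c,u,v,z):
    e,d=ray(c,u,v); return e+d*(z-e[2])/d[2]
def proj(c,p):
    q=np.array(c['rotation']).T@(np.array(p)-c['eye']); return q[:2]/q[2]*K(c)+[c['cx'],c['cy']]
E
python3 - <<'E'
from h import *
import pickle
d={n:snap(n,n+'0.png') for n in('top','scene')}
pickle.dump(d,open('d0.pkl','wb'))
for n in d: print(n,d[n]['eye'],d[n]['vertical_fov'],np.round(d[n]['rotation'],3).tolist())
s=sense();print(s['ee_rot'],s['tcp_pos'],s['time_s'],s['wrist_force'])
E
```

```text
top [ 0.3626334  -0.01119744  1.82849607] 45.12991044846016 [[-0.027, -0.994, 0.104], [-1.0, 0.027, 0.001], [-0.004, -0.104, -0.995]]
scene [1.13688483 0.13358329 1.09288411] 56.98148923916043 [[-0.245, 0.834, -0.495], [0.97, 0.216, -0.116], [0.01, -0.508, -0.861]]
[[-9.68755794e-01 -2.48015882e-01 -5.78156873e-04]
 [-2.48016537e-01  9.68754000e-01  1.86692027e-03]
 [ 9.70659056e-05  1.95198229e-03 -9.99998090e-01]] [ 0.15498027 -0.60487061  0.19096196] 0.1 [-0.14001402  0.68972105  0.29650973]
```

View pics/top0.png

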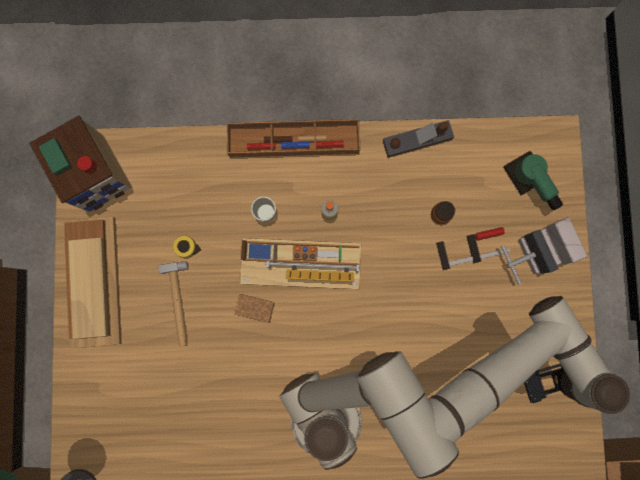

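View pics/scene0.png

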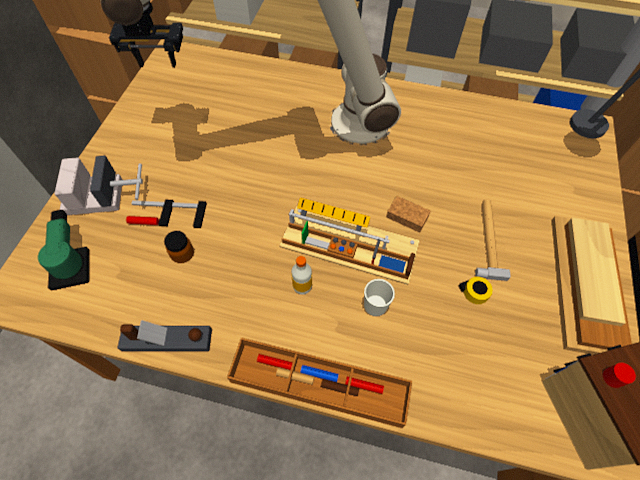

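Top view: the chute runs along the image's horizontal between about (240,240) and (361,288). The gate/stop end is to the left (+y world), and the treadle is on the robot's side. I'll zoom in on both views.

```bash
python3 - <<'E'
from h import *
import pickle
d=pickle.load(open('d0.pkl','rb'))
a=cv2.resize(d['top']['frame'][230:300,230:370],None,fx=5.7,fy=4.2*1.357,interpolation=cv2.INTER_CUBIC)[:400]
b=cv2.resize(d['scene']['frame'][190:290,270:430],None,fx=5,fy=5,interpolation=cv2.INTER_CUBIC)
a=cv2.resize(d['top']['frame'][230:300,235:370],None,fx=4,fy=4,interpolation=cv2.INTER_CUBIC)
b=cv2.resize(d['scene']['frame'][195:275,275:425],None,fx=4,fy=4,interpolation=cv2.INTER_CUBIC)
im=np.zeros((600,600,3),np.uint8); im[:280,:540]=a; im[280:600,:600]=b
cv2.imwrite('pics/crop.png',im)
E
```

```text
(no output)
```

View pics/crop.png

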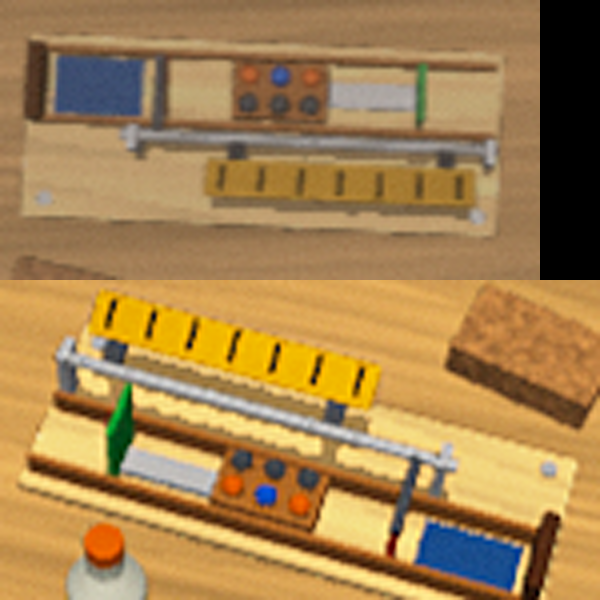

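Top crop: stop at crop x≈36, gate blade at 160, rack block 232–328, green plate 422, treadle 205–475 × 157–205. Everything agrees with the description. Next I'll cast the treadle corners (yellow mask) and the green plate's top in both views.

```bash
cat > m.py <<'E'
from h import *
import pickle
d=pickle.load(open('d0.pkl','rb'))
loc=np.array([[-.0558,-.245,.0746],[-.0558,-.040,.0746],[-.0835,-.040,.0906],[-.0835,-.245,.0906]])
def quad(m):
    cs,_=cv2.findContours(m,cv2.RETR_EXTERNAL,cv2.CHAIN_APPROX_NONE); c=max(cs,key=cv2.contourArea)
    return cv2.boxPoints(cv2.minAreaRect(c)),c
def fit(A,B): # 2d rigid A->B
    a,b=A.mean(0),B.mean(0); H=(A-a).T@(B-b); t=np.arctan2(H[0,1]-H[1,0],H[0,0]+H[1,1])
    R=np.array([[np.cos(t),-np.sin(t)],[np.sin(t),np.cos(t)]]); return R,b-R@a,t
for n,roi in (('top',(235,300,235,370)),('scene',(195,275,275,425))):
    c=d[n]; f=c['frame']; hsv=cv2.cvtColor(f,cv2.COLOR_BGR2HSV); z=np.zeros(f.shape[:2],np.uint8); z[roi[0]:roi[1],roi[2]:roi[3]]=255
    big=cv2.resize(hsv,None,fx=4,fy=4,interpolation=cv2.INTER_NEAREST)
    y=cv2.inRange(hsv,(18,170,100),(32,255,255))&z
    y=cv2.morphologyEx(y,cv2.MORPH_CLOSE,np.ones((5,5)))
    q,cn=quad(y)
    e=cv2.approxPolyDP(cv2.convexHull(cn),4,True)[:,0]
    print(n,'rect',np.round(q,1).tolist(),'poly',e.tolist())
    g=cv2.inRange(hsv,(45,120,40),(80,255,255))&z
    vs,us=np.nonzero(g); print('green',len(us),us.min(),us.max(),vs.min(),vs.max(),[(int(v),int(us[vs==v].min()),int(us[vs==v].max())) for v in np.unique(vs)])
    rd=cv2.inRange(hsv,(0,150,60),(6,255,255))&z; vs,us=np.nonzero(rd); print('red',len(us), us.mean() if len(us) else 0, vs.mean() if len(us) else 0)
c=d['top']
P=[onplane(c,235+u/4-.375,230+v/4-.375,.012)[:2] for u,v in ((28,36),(503,55),(497,236),(23,215))]
print('base',np.round(P,4).tolist(),np.linalg.norm(P[0]-P[1]),np.linalg.norm(P[1]-P[2]))
ax=(P[0]-P[1])+(P[3]-P[2]); print('yaw',np.degrees(np.arctan2(-ax[0],ax[1])))
E
python3 m.py
```

```text
top rect [[286.70001220703125, 278.0], [287.1000061035156, 269.70001220703125], [352.29998779296875, 272.79998779296875], [351.8999938964844, 281.20001220703125]] poly [[287, 271], [352, 273], [352, 280], [288, 278]]
green 3 340 340 246 250 [(246, 340, 340), (249, 340, 340), (250, 340, 340)]
red 0 0 0
scene rect [[296.1000061035156, 207.8000030517578], [299.3999938964844, 196.10000610351562], [370.6000061035156, 215.89999389648438], [367.29998779296875, 227.60000610351562]] poly [[299, 198], [370, 218], [366, 227], [297, 208]]
green 97 302 307 221 243 [(221, 306, 307), (222, 306, 307), (223, 305, 307), (224, 305, 307), (225, 304, 307), (226, 304, 307), (227, 304, 307), (228, 303, 307), (229, 303, 307), (230, 302, 307), (231, 302, 307), (232, 302, 307), (233, 302, 307), (234, 302, 307), (235, 302, 307), (236, 302, 306), (237, 302, 306), (238, 302, 305), (239, 302, 305), (240, 302, 304), (241, 302, 304), (242, 302, 304), (243, 303, 304)]
red 7 372.57142857142856 261.14285714285717
base [[0.5723, 0.2543], [0.5469, -0.121], [0.4045, -0.1116], [0.4309, 0.2599]] 0.37611733465822816 0.14274094555930553
yaw -3.9698391909043527
```

```bash
cat >> m.py <<'E'
print('-----')
T=lambda u,v:(235+u/4-.375,230+v/4-.375)
S=lambda u,v:(275+u/4-.375,195+(v-280)/4-.375)
px={'top':[T(474,168),T(207,157),T(205,193),T(473,205)],'scene':[S(92,334),S(372,406),S(380,362),S(100,292)]}
for n in px:
    c=d[n]; W=np.array([onplane(c,u,v,l[2])[:2] for (u,v),l in zip(px[n],loc)])
    R,t,a=fit(loc[:,:2],W); print(n,'origin',t,'yaw',np.degrees(a),'res mm',np.round(1e3*(loc[:,:2]@R.T+t-W),1).tolist())
    e={'top':[T(36,40),T(36,120),T(422,66),T(422,126)],'scene':[S(131,385),S(112,432)]}[n]
    zs=[.057,.057,.082,.082] if n=='top' else [.082]*2
    for (u,v),z in zip(e,zs): print('  local', np.round(1e3*(R.T@(onplane(c,u,v,z)[:2]-t)),1))
    if n=='top': print(' base local',np.round(1e3*((np.array(P)-t)@R),1).tolist())
    if n=='top': # stop near face & gate blade & nose
        for nm,(u,v),z in (('stop face',T(45,80),.057),('gate',T(160,90),.066),('block rear',T(328,92),.045),('nose',T(232,92),.035),('rodL',T(128,140),.067),('rodR',T(492,152),.067)): print('  ',nm,np.round(1e3*(R.T@(onplane(c,u,v,z)[:2]-t)),1))
E
python3 m.py | sed -n '/---/,$p'
```

```text
-----
top origin [0.52714358 0.14704853] yaw -3.997538959218281 res mm [[-0.6, -1.1], [-0.1, 0.9], [0.3, 1.9], [0.4, -1.6]]
  local [30.  96.8]
  local [-31.8  93.3]
  local [  20.  -201.1]
  local [ -25.6 -203. ]
 base local [[37.5, 110.1], [38.4, -266.0], [-104.3, -266.5], [-103.8, 105.8]]
   stop face [-0.7 88.1]
   gate [-5.4 -1.7]
   block rear [   0.4 -129.9]
   nose [ -2.  -54.9]
   rodL [-44.8  20.7]
   rodR [ -42.1 -257.4]
scene origin [0.52207759 0.14700017] yaw -2.567862302713517 res mm [[1.3, -2.5], [0.7, 0.3], [-0.9, 2.8], [-1.1, -0.6]]
  local [ -19.7 -201.9]
  local [  20.2 -202.7]
```

```bash
cat > pose.py <<'E'
from h import *
a=np.radians(-4.0); O=np.array([.5255,.147]); R=np.array([[np.cos(a),-np.sin(a)],[np.sin(a),np.cos(a)]])
loc=lambda w:R.T@(np.array(w)[:2]-O)
def st(tx,ty,tz):
    s=sense(); E=np.array(s['ee_rot']); g=np.r_[R@[tx,ty]+O,tz]
    print('t',round(s['time_s'],2),'local mm',np.round(1e3*loc(s['tcp_pos']),1),'z',round(1e3*s['tcp_pos'][2],1),'yaw y',np.degrees(np.arctan2(E[1,1],E[0,1])),'F',np.round(s['wrist_force'],1),'J',np.round(s['joints'],0),'w',s['gripper_width'])
    print('cmd cm (tool)',np.round(100*E.T@(g-s['tcp_pos']),2))
E
python3 - <<'E'
from pose import *
import pickle
d=pickle.load(open('d0.pkl','rb'))
print('glue',1e3*loc(onplane(d['top'],330,205,.15)), 1e3*loc(onplane(d['scene'],300.5,262,.15)))
E
```

```text
glue [ 135.11805908 -165.08259816] [ 142.10482191 -163.96655655]
```

step_arm(targets="0 0 0 -6.5; 0 0 0 -6.5; 0 0 0 -6.5; 0 0 0 -6.5; 0 0 0 -6.5; 0 0 0 -6.5; 0 0 0 -6.5; 0 0 0 -6.5; 0 0 0 -6.5; 0 0 0 -6.5; 0 0 0 -6.5; 0 0 0 0", claw=6.3)

```text
time_s: 1.1
tcp_pos: [0.1551, -0.6051, 0.1913]
ee_rot: [[-0.07, -0.998, -0.0], [-0.998, 0.07, 0.001], [-0.001, 0.0, -1.0]]
wrist_force: [-0.5, -0.5, -1.0]
gripper_width: 0.724
gripper_force: 0.0
```

```bash
python3 -c "
from pose import *
st(-.039,-.228,.19)"
```

```text
t 1.1 local mm [-317.1 -776.1] z 191.3 yaw y 175.97510566449185 F [-0.5 -0.5 -1. ] J [-61.  22.   0.  -0. -68.  57.] w 0.724059493953539
cmd cm (tool) [-54.82 -27.78   0.18]
```

step_arm(targets="-3.4 -1.72 0 0; -3.4 -1.72 0 0; -3.4 -1.72 0 0; -3.4 -1.72 0 0; -3.4 -1.72 0 0; -3.4 -1.72 0 0; -3.4 -1.72 0 0; -3.4 -1.72 0 0; -3.4 -1.72 0 0; -3.4 -1.72 0 0; -3.4 -1.72 0 0; -3.4 -1.72 0 0")

```text
time_s: 2.1
tcp_pos: [0.3908, -0.2115, 0.1921]
ee_rot: [[-0.075, -0.997, 0.0], [-0.997, 0.075, 0.0], [-0.0, -0.0, -1.0]]
wrist_force: [1.0, -0.1, 0.3]
gripper_width: 0.725
gripper_force: 0.0
```

step_arm(targets="-3.4 -1.72 0 0; -3.4 -1.72 0 0; -3.4 -1.72 0 0; -2.6 -1.2 0 0; -1.2 -0.8 0 0; 0 0 0 0; 0 0 0 0; 0 0 0 0")

```text
time_s: 2.77
tcp_pos: [0.4711, -0.0796, 0.1917]
ee_rot: [[-0.074, -0.997, -0.001], [-0.997, 0.074, -0.0], [0.0, 0.001, -1.0]]
wrist_force: [-0.5, 0.5, -0.2]
gripper_width: 0.724
gripper_force: 0.0
```

```bash
python3 - <<'E'
from pose import *
st(-.039,-.228,.115)
s=sense(); c=snap('wrist','w1.png'); T=np.array(c['tool_from_camera']);E=np.array(s['ee_rot'])
c['eye']=E@T[:3,3]+s['tcp_pos']; c['rotation']=E@T[:3,:3]
import pickle; pickle.dump(c,open('w1.pkl','wb'))
def pl(x,y,z): return np.round(proj(c,np.r_[R@[x,y]+O,z])).tolist()
for n,p in dict(tr1=(-.0558,-.245,.0746),tr2=(-.0558,-.04,.0746),tr3=(-.0835,-.04,.0906),tr4=(-.0835,-.245,.0906),plL=(-.022,-.205,.082),plR=(.022,-.205,.082)).items(): print(n,pl(*p))
E
```

```text
t 2.77 local mm [ -38.4 -229.8] z 191.7 yaw y 175.76279054079805 F [-0.5  0.5 -0.2] J [ 10.   8. -19.  -0. -63. -14.] w 0.7235416494046305
cmd cm (tool) [-0.18  0.05  7.67]
tr1 [342.0, 209.0]
tr2 [340.0, 419.0]
tr3 [371.0, 431.0]
tr4 [378.0, 212.0]
plL [302.0, 258.0]
plR [250.0, 258.0]
```

View pics/w1.png

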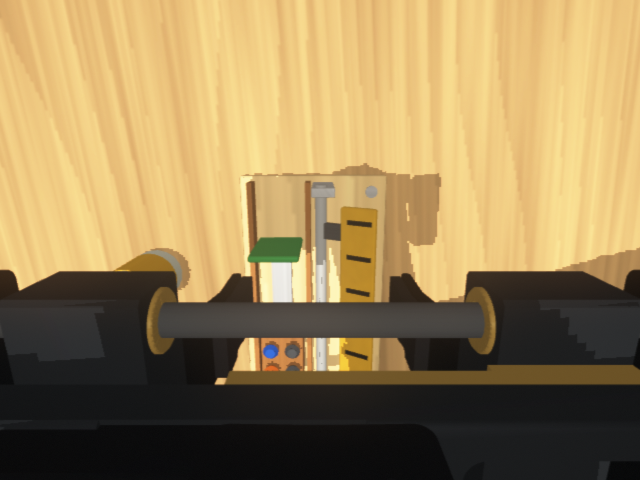

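Wrist view: the treadle end is at (342–378, 208) and the plate's top rear edge at (250–302, 258). Both match my predictions to within about 2 px, so the pose holds. I'll descend and press.

step_arm(targets="-0.1 0.05 1 -0.24; 0 0 1.5 0; 0 0 2 0; 0 0 2 0; 0 0 1.5 0; 0 0 1 0; 0 0 0.5 0; 0 0 0 0; 0 0 0 0")

```text
time_s: 3.57
tcp_pos: [0.4715, -0.0785, 0.0974]
ee_rot: [[-0.069, -0.998, 0.001], [-0.998, 0.069, -0.0], [0.0, -0.001, -1.0]]
wrist_force: [0.4, 0.2, 0.5]
gripper_width: 0.727
gripper_force: 0.0
```

```bash
python3 -c "
from pose import *
st(-.039,-.228,.049)"
```

```text
t 3.57 local mm [ -38.1 -228.7] z 97.4 yaw y 176.04038816154687 F [0.4 0.2 0.5] J [ 10.  13. -27.   0. -49. -14.] w 0.726814305326248
cmd cm (tool) [-0.07  0.09  4.84]
```

step_arm(targets="0 0.08 0.5 0; 0 0 0.5 0; 0 0 0.5 0; 0 0 0.5 0; 0 0 0.5 0; 0 0 0.5 0; 0 0 0.5 0; 0 0 0.5 0; 0 0 0.4 0; 0 0 0.3 0; 0 0 0.1 0; 0 0 0 0")

```text
time_s: 4.57
tcp_pos: [0.4705, -0.0778, 0.0487]
ee_rot: [[-0.068, -0.998, -0.001], [-0.998, 0.068, -0.0], [0.0, 0.001, -1.0]]
wrist_force: [-0.7, 0.2, 1.5]
gripper_width: 0.723
gripper_force: 0.7
```

```bash
python3 - <<'E'
from pose import *
st(-.039,-.0675,.049)
c=cams.capture('scene'); cv2.imwrite('pics/s2.png',cv2.resize(c['frame'][170:290,260:440],None,fx=4,fy=4,interpolation=cv2.INTER_CUBIC))
E
```

```text
t 4.57 local mm [ -39.2 -228.1] z 48.7 yaw y 176.1095999300919 F [-0.7  0.2  1.5] J [ 10.  17. -31.   0. -42. -14.] w 0.7227512050563583
cmd cm (tool) [-16.06  -0.05  -0.03]
```

View pics/s2.png

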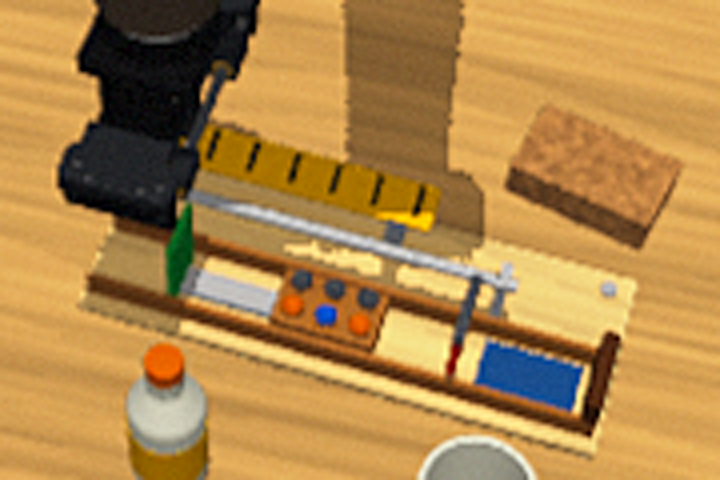

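The gate is still closed: the blade foot is at (455,360) in this crop, as before, and the force is only 1.5 N. I'll compare the treadle pixels with the first picture and check where the fingertips project.

```bash
python3 - <<'E'
from pose import *
c=cams.capture('scene'); t=cams.capture('top'); s=sense(); st(-.039,-.228,.049)
f=c['frame'].copy()
E=np.array(s['ee_rot']); 
pts={'A in':(0,.0315,0),'A out':(0,.0465,0),'B in':(0,-.0315,0),'B out':(0,-.0465,0),'A up':(0,.039,-.06),'B up':(0,-.039,-.06)}
big=[]
for c,n,(x0,x1,y0,y1) in ((c,'scene',(260,440,175,265)),(t,'top',(235,370,225,300))):
    im=cv2.resize(c['frame'][y0:y1,x0:x1],None,fx=4,fy=4,interpolation=cv2.INTER_CUBIC)
    for k,p in pts.items():
        u=proj(c,E@p+s['tcp_pos']); q=((u-[x0,y0]+.5)*4).astype(int); print(n,k,np.round(u,1),q)
        cv2.circle(im,tuple(map(int,q)),3,(255,0,255) if 'A' in k else (255,255,0),1)
    big.append(im)
H=sum(b.shape[0] for b in big); o=np.zeros((H,720,3),np.uint8); y=0
for b in big: o[y:y+b.shape[0],:b.shape[1]]=b; y+=b.shape[0]
cv2.imwrite('pics/s3.png',o[:600] if H<=600 else cv2.resize(o,None,fx=600/H,fy=600/H)); print(H)
E
```

```text
t 4.72 local mm [ -38.9 -228.1] z 49.2 yaw y 176.1159997552771 F [-0.8 -0.6  0.9] J [ 10.  17. -31.   0. -42. -14.] w 0.7242796022354673
cmd cm (tool) [-0.01  0.01  0.02]
scene A in [305.  210.4] [182 143]
scene A out [306.7 206.3] [188 127]
scene B in [297.7 228. ] [152 213]
scene B out [295.9 232.3] [145 231]
scene A up [305.5 195.8] [184  85]
scene B up [296.  218.1] [146 174]
top A in [347.5 277.3] [452 211]
top A out [347.3 282.2] [451 230]
top B in [348.3 256.9] [455 129]
top B out [348.4 252.1] [455 110]
top A up [348.1 278.9] [454 217]
top B up [349.1 252.8] [458 113]
660
```

View pics/s3.png

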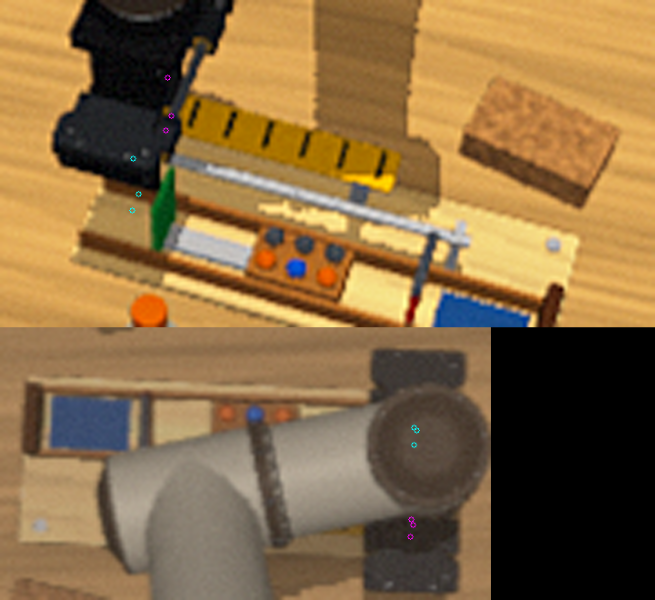

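```bash
python3 - <<'E'
from pose import *
s=sense(); c=cams.capture('wrist'); T=np.array(c['tool_from_camera'])
print(np.round(T,3).tolist(),c['vertical_fov'],K(c))
im=c['frame'].copy()
for p in [(0,.0315,0),(0,.0465,0),(0,-.0315,0),(0,-.0465,0),(0,0,0),(0,.039,-.03),(0,-.039,-.03)]:
    q=T[:3,:3].T@(np.array(p)-T[:3,3]); u=q[:2]/q[2]*K(c)+[c['cx'],c['cy']]; print(p,np.round(u),round(q[2],3)); cv2.circle(im,tuple(int(x) for x in u),4,(255,0,255),1)
cv2.imwrite('pics/w2.png',im)
E
```

```text
[[-0.001, -0.969, -0.248, 0.066], [1.0, -0.001, -0.0, -0.001], [0.0, -0.248, 0.969, -0.192], [0.0, 0.0, 0.0, 1.0]] 65.2459342397151 374.946322065396
(0, 0.0315, 0) [380. 272.] 0.203
(0, 0.0465, 0) [408. 272.] 0.203
(0, -0.0315, 0) [264. 272.] 0.203
(0, -0.0465, 0) [236. 272.] 0.203
(0, 0, 0) [322. 272.] 0.203
(0, 0.039, -0.03) [407. 294.] 0.174
(0, -0.039, -0.03) [238. 294.] 0.174
```

View pics/w2.png

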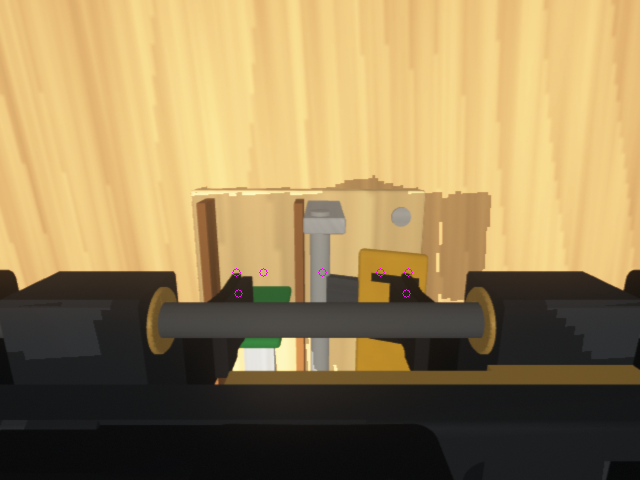

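```bash
python3 - <<'E'
from pose import *
s=sense(); c=cams.capture('wrist'); T=np.array(c['tool_from_camera']);E=np.array(s['ee_rot'])
c['eye']=E@T[:3,3]+s['tcp_pos']; c['rotation']=E@T[:3,:3]
def pl(x,y,z): return np.round(proj(c,np.r_[R@[x,y]+O,z])).tolist()
st(-.039,-.228,.049)
for th in (0,.15,.3,.5,.7,1.0):
    a=np.radians(30)-th; g=lambda r:(-.04-r*np.cos(a)+.003*np.sin(a),-.245,.062+r*np.sin(a)+.003*np.cos(a))
    print(th,pl(*g(.02)),pl(*g(.052)))
print('plate top',pl(-.022,-.205,.082),pl(.022,-.205,.082),'cheek top',pl(-.05,-.26,.07),pl(-.03,-.26,.07))
im=c['frame'][240:345,340:450]; cv2.imwrite('pics/w3.png',cv2.resize(im,None,fx=5,fy=5,interpolation=cv2.INTER_CUBIC))
E
```

```text
t 4.82 local mm [ -38.9 -228.1] z 49.2 yaw y 176.1134648630803 F [-1.   0.1  2.9] J [ 10.  17. -31.   0. -42. -14.] w 0.7193812666034304
cmd cm (tool) [-0.01  0.01  0.02]
0 [359.0, 256.0] [428.0, 267.0]
0.15 [362.0, 254.0] [432.0, 262.0]
0.3 [364.0, 253.0] [434.0, 257.0]
0.5 [365.0, 250.0] [432.0, 251.0]
0.7 [365.0, 248.0] [425.0, 245.0]
1.0 [362.0, 245.0] [411.0, 238.0]
plate top [286.0, 342.0] [193.0, 341.0] cheek top [346.0, 222.0] [303.0, 222.0]
```

View pics/w3.png

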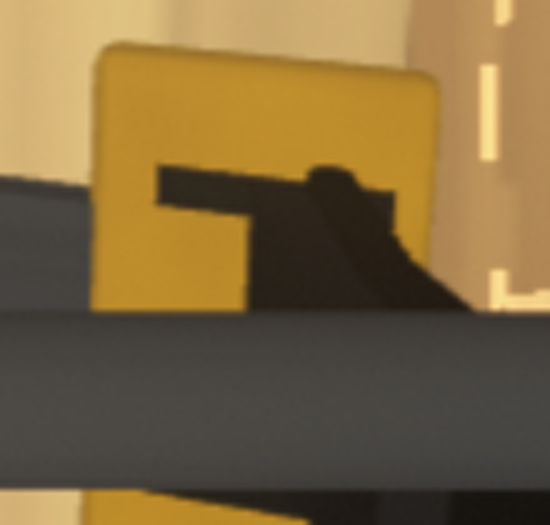

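```bash
python3 - <<'E'
from pose import *
w1=cv2.imread('pics/w1.png'); c=cams.capture('wrist'); w2=c['frame']; cv2.imwrite('pics/w4.png',w2)
st(-.039,-.228,.049)
for n,w in(('w1',w1),('now',w2)):
    g=w.max(2)
    for v in range(266,303,4): print(n,v,'L',''.join('#' if x<70 else '.' for x in g[v,205:265]),'R',''.join('#' if x<70 else '.' for x in g[v,366:446]))
E
```

```text
t 4.87 local mm [ -38.9 -228.1] z 49.2 yaw y 176.1169187919503 F [-0.2  0.1  2.6] J [ 10.  17. -31.   0. -42. -14.] w 0.7220915484779796
cmd cm (tool) [-0.01  0.01  0.02]
w1 266 L ............................................................ R ................................................................................
w1 270 L ............................................................ R ................................................................................
w1 274 L ...............................###.......................... R .....................................######.....................................
w1 278 L ..........................####################.............. R .........................#####################..................................
w1 282 L .......................########################............. R .........................########################...............................
w1 286 L ....................###########################............. R ........................############################............................
w1 290 L ..
[... 1440 characters left out ...]
. R ........................############################............................
now 290 L ................################################............ R ........................###############################.........................
now 294 L ...........#####################################............ R ........................###################################.....................
now 298 L .......##########################################........... R ........................########################################................
now 302 L ..###################################################..#.### R .......................##############################################...........
```

```bash
python3 - <<'E'
from pose import *
s=sense();c=cams.capture('scene');E=np.array(s['ee_rot']); g=c['frame'].max(2)
for z in (-.07,-.1,-.035):
    print('body',z,[np.round(proj(c,E@np.array((x,-.095,z))+s['tcp_pos']),0).tolist() for x in(.0375,-.0375)])
for h in (0,.035): print('tipB',h,[np.round(proj(c,E@np.array((x,y,-h))+s['tcp_pos']),0).tolist() for x in(.0095,-.0095) for y in (-.0315,-.0465)])
for v in range(200,236,2): print(v,''.join('#' if x<60 else '.' for x in g[v,265:330]))
E
```

```text
body -0.07 [[275.0, 229.0], [302.0, 237.0]]
body -0.1 [[274.0, 223.0], [302.0, 231.0]]
body -0.035 [[276.0, 236.0], [303.0, 244.0]]
tipB 0 [[295.0, 227.0], [293.0, 231.0], [301.0, 229.0], [299.0, 233.0]]
tipB 0.035 [[294.0, 220.0], [292.0, 224.0], [301.0, 222.0], [299.0, 226.0]]
200 ....................###########################..................
202 .................#############################...................
204 ................########################..###....................
206 .............###########################.###....#..........#.....
208 ............#################################..#..........#......
210 ...........##..##############################....................
212 ..........##################################.....................
214 ..........######.##########################......................
216 ..........########################..#######......................
218 ...........##################..########..#.......................
220 ..............#########################..........................
222 .....................##################..........................
224 .........................##############..........................
226 ................................#######..........................
228 .................................................................
230 ...........................................#.....................
232 .................................................................
234 .................................................................
```

Several things agree: the scene view shows no finger where it should be, the finger edges in the wrist view sit at depth ≈0.169 rather than 0.203, and the treadle is only just touched (≈2.5 N). So the real fingertips end about 35 mm short of the reported TCP. I'll press on, checking force and blade.

step_arm(targets="0 0 0.4 0; 0 0 0.4 0; 0 0 0.4 0; 0 0 0.4 0; 0 0 0.2 0; 0 0 0 0; 0 0 0 0")

```text
time_s: 5.5
tcp_pos: [0.4699, -0.0778, 0.0305]
ee_rot: [[-0.068, -0.998, -0.002], [-0.998, 0.068, -0.0], [0.0, 0.002, -1.0]]
wrist_force: [-2.0, 0.8, 3.2]
gripper_width: 0.722
gripper_force: 1.6
```

```bash
cat > look.py <<'E'
from pose import *
st(-.039,-.228,.014)
c=cams.capture('scene'); f=c['frame']; hsv=cv2.cvtColor(f,cv2.COLOR_BGR2HSV)
rd=(cv2.inRange(hsv,(0,150,60),(6,255,255))|cv2.inRange(hsv,(174,150,60),(180,255,255)))[180:275,335:400]; v,u=np.nonzero(rd)
print('red blade',len(u),335+np.median(u) if len(u) else 0,180+np.median(v) if len(v) else 0)
def foot(th):
    r=np.hypot(.04,.035-.0);b=np.arctan2(-.035,.04)+th; return proj(c,np.r_[R@[-.04+r*np.cos(b),0]+O,.062+r*np.sin(b)])
print({t:np.round(foot(t)).tolist() for t in (0,.3,.6,.85,.95,1.05)})
g=cv2.inRange(hsv,(45,120,40),(80,255,255))[195:290,275:425]; v,u=np.nonzero(g); print('green',len(u),275+u.max(),275+np.median(u),195+v.min())
E
python3 look.py
```

```text
t 5.5 local mm [ -39.8 -228.1] z 30.5 yaw y 176.10101895329933 F [-2.   0.8  3.2] J [ 10.  19. -32.  -0. -39. -14.] w 0.7217152185150827
cmd cm (tool) [-0.01 -0.08  1.65]
red blade 26 375.0 252.0
{0: [375.0, 257.0], 0.3: [375.0, 257.0], 0.6: [375.0, 255.0], 0.85: [376.0, 253.0], 0.95: [376.0, 252.0], 1.05: [376.0, 250.0]}
green 89 307 305.0 222
```

step_arm(targets="0 -0.05 0.4 0; 0 0 0.4 0; 0 0 0.4 0; 0 0 0.3 0; 0 0 0.1 0; 0 0 0 0; 0 0 0 0")

```text
time_s: 6.13
tcp_pos: [0.4736, -0.0779, 0.0168]
ee_rot: [[-0.066, -0.998, 0.004], [-0.998, 0.066, -0.001], [0.0, -0.004, -1.0]]
wrist_force: [-1.3, -0.4, 15.7]
gripper_width: 0.727
gripper_force: 7.5
```

```bash
cat >> look.py <<'E'
for th in (0,.5,.85,.95,1.05):
    a=np.radians(30)-th; q=[proj(c,np.r_[R@[-.04-rr*np.cos(a)+.003*np.sin(a),-.04]+O,.062+rr*np.sin(a)+.003*np.cos(a)]) for rr in(.02,.052)]; print(th,np.round(q,1).tolist())
y=cv2.inRange(hsv,(16,170,60),(34,255,255))[190:250,310:385]; y=cv2.morphologyEx(y,cv2.MORPH_CLOSE,np.ones((5,5)))
cs,_=cv2.findContours(y,cv2.RETR_EXTERNAL,cv2.CHAIN_APPROX_NONE); k=max(cs,key=cv2.contourArea)[:,0]+[310,190]
print('yellow end: maxu',k[k[:,0]>=k[:,0].max()-3].tolist(),'lower',k[k[:,1]>=k[:,1].max()-1].tolist())
E
python3 look.py; python3 - <<'E'
import cv2
from h import *
c=cams.capture('scene'); cv2.imwrite('pics/s5.png',cv2.resize(c['frame'][180:280,265:425],None,fx=5,fy=5,interpolation=cv2.INTER_CUBIC))
E
```

```text
t 6.13 local mm [ -36.1 -228. ] z 16.8 yaw y 176.21132171561183 F [-1.3 -0.4 15.7] J [ 10.  20. -33.   0. -37. -14.] w 0.7266053249848562
cmd cm (tool) [-0.    0.29  0.28]
red blade 32 377.0 245.5
{0: [375.0, 257.0], 0.3: [375.0, 257.0], 0.6: [375.0, 255.0], 0.85: [376.0, 253.0], 0.95: [376.0, 252.0], 1.05: [376.0, 250.0]}
green 68 307 305.0 225
0 [[368.0, 227.2], [371.3, 216.0]]
0.5 [[368.1, 227.8], [371.1, 218.5]]
0.85 [[367.8, 229.2], [370.2, 222.6]]
0.95 [[367.7, 229.7], [369.9, 224.0]]
1.05 [[367.6, 230.3], [369.5, 225.5]]
yellow end: maxu [[365, 231], [366, 232], [366, 231], [367, 230], [367, 229], [367, 228], [368, 227], [368, 226], [368, 225], [367, 225], [366, 225], [365, 225]] lower [[362, 231], [363, 231], [364, 231], [365, 231], [366, 232], [366, 231]]
```

View pics/s5.png

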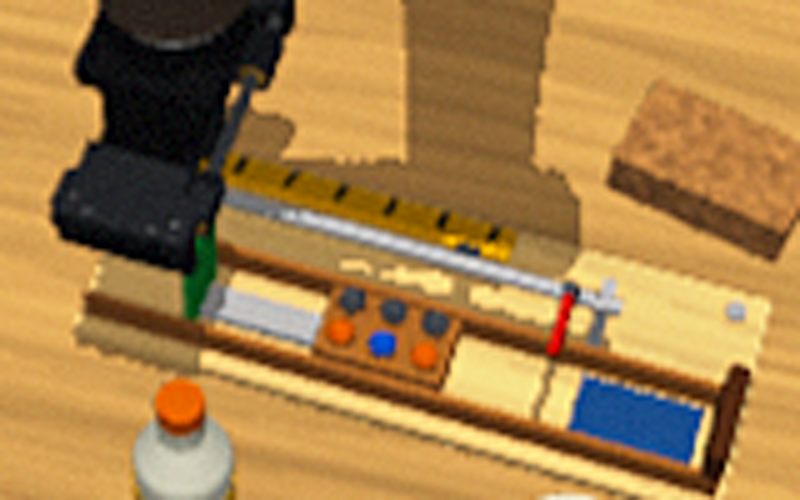

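The gate is fully open: the red blade is up at (565,320) in this crop, the treadle slopes down, and 15.7 N at the end stop confirms it. I'll ease off 2 mm and start pushing.

step_arm(targets="0 0 -0.2 0; 0 0 0 0; -0.4 0 0 0; -0.4 0 0 0; -0.4 0 0 0; -0.4 0 0 0; -0.4 0 0 0; -0.4 0 0 0; 0 0 0 0")

```text
time_s: 6.98
tcp_pos: [0.4722, -0.0535, 0.0167]
ee_rot: [[-0.067, -0.998, -0.001], [-0.998, 0.067, -0.0], [0.0, 0.001, -1.0]]
wrist_force: [-1.6, -2.7, 3.5]
gripper_width: 0.726
gripper_force: 2.1
```

```bash
sed -i 's/^st(.*/st(-.039,-.0675,.018)/' look.py; python3 look.py
```

```text
t 6.98 local mm [ -39.1 -203.8] z 16.7 yaw y 176.14979365541677 F [-1.6 -2.7  3.5] J [ 13.  20. -33.   0. -37. -17.] w 0.7260774434511643
cmd cm (tool) [-13.63  -0.05  -0.14]
red blade 31 377.0 246.0
{0: [375.0, 257.0], 0.3: [375.0, 257.0], 0.6: [375.0, 255.0], 0.85: [376.0, 253.0], 0.95: [376.0, 252.0], 1.05: [376.0, 250.0]}
green 33 311 308.0 236
0 [[368.0, 227.2], [371.3, 216.0]]
0.5 [[368.1, 227.8], [371.1, 218.5]]
0.85 [[367.8, 229.2], [370.2, 222.6]]
0.95 [[367.7, 229.7], [369.9, 224.0]]
1.05 [[367.6, 230.3], [369.5, 225.5]]
yellow end: maxu [[367, 229], [367, 228], [368, 227], [368, 226], [369, 225], [370, 225], [369, 225], [368, 225], [367, 225]] lower [[362, 231], [363, 231], [364, 231], [365, 231], [366, 232], [366, 231]]
```

step_arm(targets="-0.4 0 0 0; -0.4 0 0 0; -0.4 0 0 0; -0.4 0 0 0; -0.4 0 0 0; -0.4 0 0 0; -0.4 0 0 0; -0.4 0 0 0; -0.4 0 0 0; 0 0 0 0")

```text
time_s: 7.87
tcp_pos: [0.4753, -0.017, 0.0169]
ee_rot: [[-0.067, -0.998, 0.0], [-0.998, 0.067, 0.0], [-0.0, -0.0, -1.0]]
wrist_force: [-2.2, 0.3, 3.2]
gripper_width: 0.725
gripper_force: 2.1
```

```bash
python3 look.py|grep -v '^0\|^1\|{'
```

```text
t 7.87 local mm [ -38.7 -167.1] z 16.9 yaw y 176.14262102485162 F [-2.2  0.3  3.2] J [ 18.  20. -33.  -0. -37. -21.] w 0.7250955101459996
cmd cm (tool) [-9.97  0.01 -0.1 ]
red blade 28 377.0 245.5
green 27 323 321.0 239
yellow end: maxu [[365, 231], [366, 232], [366, 231], [367, 230], [367, 229], [367, 228], [368, 227], [368, 226], [368, 225], [367, 225], [366, 225], [365, 225]] lower [[362, 231], [363, 231], [364, 231], [365, 231], [366, 232], [366, 231]]
```

Gate still up and the rack is moving along. I'll carry the block under the gate.

step_arm(targets="-0.4 0 0 0; -0.4 0 0 0; -0.4 0 0 0; -0.4 0 0 0; -0.4 0 0 0; -0.4 0 0 0; -0.4 0 0 0; -0.4 0 0 0; -0.4 0 0 0; -0.4 0 0 0; -0.4 0 0 0; -0.4 0 0 0")

```text
time_s: 8.92
tcp_pos: [0.4785, 0.0303, 0.017]
ee_rot: [[-0.068, -0.998, -0.0], [-0.998, 0.068, 0.0], [0.0, 0.0, -1.0]]
wrist_force: [-1.6, -4.3, 2.9]
gripper_width: 0.728
gripper_force: 2.8
```

```bash
python3 look.py|grep -v '^0\|^1\|{'
```

```text
t 8.92 local mm [ -38.8 -119.7] z 17.0 yaw y 176.10828778354593 F [-1.6 -4.3  2.9] J [ 23.  20. -32.  -0. -37. -27.] w 0.7281811439885966
cmd cm (tool) [-5.22  0.01 -0.1 ]
red blade 29 377.0 246.0
green 28 340 337.0 244
yellow end: maxu [[365, 231], [366, 232], [366, 231], [366, 230], [367, 229], [367, 228], [368, 227], [368, 226], [368, 225], [367, 225], [366, 225], [365, 224]] lower [[362, 231], [363, 231], [364, 231], [365, 231], [366, 232], [366, 231]]
```

step_arm(targets="-0.4 0 0 0; -0.4 0 0 0; -0.4 0 0 0; -0.4 0 0 0; -0.4 0 0 0; -0.4 0 0 0; -0.4 0 0 0; -0.4 0 0 0; -0.4 0 0 0; -0.4 0 0 0; -0.3 0 0 0; 0 0 0 0")

```text
time_s: 9.97
tcp_pos: [0.4816, 0.0737, 0.0169]
ee_rot: [[-0.067, -0.998, 0.0], [-0.998, 0.067, 0.001], [-0.001, -0.0, -1.0]]
wrist_force: [-4.1, -0.5, 3.3]
gripper_width: 0.72
gripper_force: 2.1
```

step_arm(targets="-0.2 0 0 0; -0.2 0 0 0; -0.2 0 0 0; 0 0 0 0")

```text
time_s: 10.3
tcp_pos: [0.4813, 0.0774, 0.0171]
ee_rot: [[-0.069, -0.998, -0.001], [-0.998, 0.069, -0.002], [0.002, 0.001, -1.0]]
wrist_force: [-1.3, -10.5, 5.2]
gripper_width: 0.719
gripper_force: 6.5
```

```bash
python3 look.py|grep -v '^0\|^1\|{'
```

```text
t 10.3 local mm [-39.2 -72.5] z 17.1 yaw y 176.02443070070214 F [ -1.3 -10.5   5.2] J [ 28.  21. -31.   0. -38. -32.] w 0.7193250504025526
cmd cm (tool) [-0.5  -0.02 -0.09]
red blade 31 376.0 246.0
green 22 355 353.5 249
yellow end: maxu [[340, 223], [341, 223], [341, 222], [342, 221], [342, 220], [343, 219], [343, 218], [342, 218], [341, 218], [340, 218]] lower [[334, 223], [335, 223], [336, 223], [337, 223], [338, 224], [339, 223], [340, 223], [341, 223]]
```

step_arm(targets="-0.15 0 0 0; -0.15 0 0 0; 0 0 0 0; 0 0 0 0")

```text
time_s: 10.68
tcp_pos: [0.4806, 0.0777, 0.0173]
ee_rot: [[-0.072, -0.997, -0.004], [-0.997, 0.072, -0.005], [0.005, 0.003, -1.0]]
wrist_force: [0.5, -20.5, 8.8]
gripper_width: 0.725
gripper_force: 11.7
```

```bash
python3 - <<'E'
from pose import *
st(-.039,-.0675,.018)
c=cams.capture('scene');f=c['frame']
cv2.imwrite('pics/s6.png',cv2.resize(f[190:290,290:430],None,fx=5,fy=5,interpolation=cv2.INTER_CUBIC))
E
```

```text
t 10.68 local mm [-39.9 -72.3] z 17.3 yaw y 175.86973982617434 F [  0.5 -20.5   8.8] J [ 28.  21. -31.   0. -38. -33.] w 0.7251624587805522
cmd cm (tool) [-0.48 -0.09 -0.07]
```

View pics/s6.png

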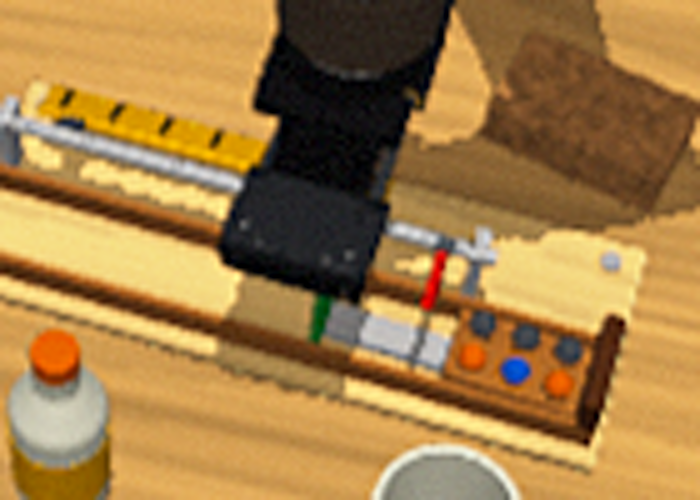

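The block is home against the dark stop (block edge at ≈(590,400) in this crop, 20 N resistance) and the gate is still up. I'll back off the plate, then lift straight up.

step_arm(targets="0.4 0 0 0; 0.4 0 0 0; 0.4 0 0 0; 0.3 0 0 0; 0 0 0 0; 0 0 -0.4 0; 0 0 -0.4 0; 0 0 -0.4 0; 0 0 -0.4 0; 0 0 -0.4 0; 0 0 -0.4 0; 0 0 -0.4 0")

```text
time_s: 11.73
tcp_pos: [0.4822, 0.0671, 0.0457]
ee_rot: [[-0.067, -0.998, 0.003], [-0.998, 0.067, 0.001], [-0.001, -0.002, -1.0]]
wrist_force: [1.0, -0.4, 2.2]
gripper_width: 0.726
gripper_force: 0.5
```

step_arm(targets="0 0 -0.4 0; 0 0 -0.4 0; 0 0 -0.5 0; 0 0 -0.8 0; 0 0 -1.5 0; 0 0 -2 0; 0 0 -2.5 0; 0 0 -2.5 0; 0 0 -2.5 0; 0 0 -2 0; 0 0 0 0; 0 0 0 0")

```text
time_s: 12.73
tcp_pos: [0.4812, 0.0671, 0.1973]
ee_rot: [[-0.068, -0.998, 0.002], [-0.998, 0.068, 0.002], [-0.002, -0.002, -1.0]]
wrist_force: [-0.6, 0.6, -1.2]
gripper_width: 0.723
gripper_force: 0.0
```

```bash
python3 look.py; python3 - <<'E'
from pose import *
c=cams.capture('scene'); f=c['frame']; hsv=cv2.cvtColor(f,cv2.COLOR_BGR2HSV)
m=cv2.inRange(hsv,(45,120,40),(80,255,255)); m[:200]=0;m[290:]=0;m[:,:280]=0;m[:,430:]=0
v,u=np.nonzero(m); k=v<=v.min()+2; tl=(u[k].mean(),v.min())
print('plate top inner px',tl,'pred home rear/front',[np.round(proj(c,np.r_[R@[-.022,y]+O,.082]),1) for y in (-.058,-.052)])
b=cv2.inRange(hsv,(100,120,100),(125,255,255)); b[:200]=0;b[290:]=0;b[:,:380]=0;b[:,430:]=0; v,u=np.nonzero(b); print('blue bit',len(u),u.mean(),v.mean())
E
```

```text
t 12.73 local mm [-38.6 -82.8] z 197.3 yaw y 176.10136399910152 F [-0.6  0.6 -1.2] J [ 27.   8. -18.  -0. -64. -31.] w 0.7226656187997568
cmd cm (tool) [-1.5   0.07 17.93]
red blade 8 372.5 261.0
{0: [375.0, 257.0], 0.3: [375.0, 257.0], 0.6: [375.0, 255.0], 0.85: [376.0, 253.0], 0.95: [376.0, 252.0], 1.05: [376.0, 250.0]}
green 66 358 355.0 235
0 [[368.0, 227.2], [371.3, 216.0]]
0.5 [[368.1, 227.8], [371.1, 218.5]]
0.85 [[367.8, 229.2], [370.2, 222.6]]
0.95 [[367.7, 229.7], [369.9, 224.0]]
1.05 [[367.6, 230.3], [369.5, 225.5]]
yellow end: maxu [[367, 227], [367, 226], [368, 225], [368, 224], [368, 223], [368, 222], [369, 221], [369, 220], [369, 219], [370, 218], [370, 217], [369, 216], [368, 215], [368, 214], [368, 213], [368, 212], [368, 211], [368, 212], [368, 213], [367, 214]] lower [[362, 226], [363, 226], [364, 226], [365, 227], [366, 227], [367, 227], [367, 226]]
plate top inner px (np.float64(357.75), np.int64(235)) pred home rear/front [array([358.6, 234. ]), array([360.8, 234.6])]
blue bit 21 392.6190476190476 263.7142857142857
```

Gate closed: the blade foot is back at its starting pixel (372.5, 261). The plate is within 1 px of its home prediction, and the robot is clear. Handing in.

```bash
python3 -c "
from station import r
print(r.finish_job())"
```

```text
the job is handed in; nothing more can be done
None
```

I held the gate up with one finger, pushed the rack home against the stop with the other, then let the gate close behind the block. I handed the job in at about 13 s with the robot clear; the hand-in gave no verdict, but the final picture showed the gate closed and the green plate within about 1 px of its home position.

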